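# Push the capsule tray in and the cabinet door to

## Task

The little wooden capsule cabinet has been left open: with your fingertips push its pull-out tray fully home, and only then push its hinged door fully shut in front of it. Push gently, do not slam either, pick nothing up, and leave the sugar jar, the saucers and the tumblers standing where they are.

Things in the scene. Friction and masses are not known exactly. Their poses are not given: they have to be found in the camera images.
- cabinet: Low oak cabinet, fixed, 200 deep (x) x 240 wide (y) x 110 mm high, bare top, open front. Origin: centre of its underside, on the worktop (z = 0). Own x runs from front to back: the open front is its -x side, facing the robot, turned by up to about 15 degrees; y to the left seen from the robot, z up. The front plane of the carcass is at own x = -100 mm.
- tray (a joint): Pull-out tray of the cabinet, in m: 0 = fully home, grows as the tray comes out along the cabinet's own -x (at most 0.13; starts 0.06 to 0.12 out). About 1.2 N of friction, some damping, no spring or catch; it stays where it is left.
- tray_front (a point): Middle of the top edge of the outer face of the tray's flat upright front panel (172 wide, 12 thick, from 16 to 92 mm above the worktop). The face looks along the cabinet's -x; with the tray home it is flush with the front plane of the carcass. Behind it stand nine metal capsules, lower than the panel.
- door (a joint): Upright door of the cabinet, in rad: 0 = shut, grows as it opens (starts 1.4 to 1.75, limit 2.0). Vertical hinge at the cabinet's front left corner (own x = -100, y = +120 mm). At pi/2 it points from there along the cabinet's -x, shut along its -y; it closes anticlockwise seen from above. About 0.08 N m of friction, no spring or catch; it stays where it is left.
- door_hinge (a point): Point on the hinge axis at the door's top edge (110 mm up). Turns with the door: own -y runs from the hinge to the free edge, own -x points out of the outer face (the face to push, on the left of the open door). Door 240 long, from 3 to 110 mm above the worktop; the outer face of its frame lies 17 mm from the axis along own -x, its recessed flat panel 12 mm.
- door_edge (a point): Top corner of the door's free edge on its outer face, 110 mm up: 17 mm out (-x) and 240 mm along (-y) from the hinge axis in the door's frame. Near this edge a brass knob 18 mm wide stands 17 mm out of the outer face, 226 mm from the hinge, 60 mm above the worktop.
- sugar_jar: Glass sugar jar with a steel twist cap, 80 mm diameter, 120 mm high, loose, right of the cabinet. Origin: centre of its underside.
- saucers: Stack of three white porcelain saucers (one piece), 140 mm diameter, 32 mm high, loose, right of the cabinet. Origin: centre of its underside.
- turntable: Fixed round steel turntable, 210 mm diameter, its top 26 mm above the worktop, far left of the cabinet. Origin: centre of its underside.
- tumbler_a: Double-walled glass tumbler, 76 mm diameter at the rim, 90 mm high, loose on the turntable. Origin: centre of its underside.
- tumbler_b: Second, equal tumbler beside the first on the turntable. Origin: centre of its underside.
Mind the look-alikes: they are no part of the job. Leave any orange, pink or turquoise look-alike of the saucers alone.

How it is judged:
On the way, in this order (a step that is already met when the one before it is completed fails the run):
1. the tray is fully home while the door still stands open (value of joint tray below 0.004 m and value of joint door above 0.8 rad), for 0.2 s.
2. the door is fully shut (value of joint door below 0.03 rad and value of joint tray below 0.005 m), for 0.2 s.
At the end, for the whole second after the job is handed in: Tray within 5 mm of fully home, door within 0.03 rad (about 7 mm at its free edge) of fully shut and at rest; jar, saucers and tumblers upright and within 15 mm of where they stood (all of step 2 and velocity of joint door between -0.05 and 0.05 rad/s and distance of each of sugar_jar, saucers, tumbler_a, tumbler_b from where it was at the start of the episode below 0.015 m and angle between each of sugar_jar, saucers, tumbler_a, tumbler_b's own z axis and vertical below 0.1 rad); the robot touches nothing.
It fails at once if the door is swung to (below 0.8 rad) while the tray is still out by more than 10 mm (value of joint door below 0.8 rad and value of joint tray above 0.01 m).
It fails at once if the tray is slammed (faster than 0.4 m/s inwards) (velocity of joint tray below -0.4 m/s).
It fails at once if the door is slammed (faster than 2.5 rad/s) (velocity of joint door below -2.5 rad/s).
It fails at once if the jar, the saucers or a tumbler is moved more than 15 mm, lifted or tipped (distance of any of sugar_jar, saucers, tumbler_a, tumbler_b from where it was at the start of the episode above 0.015 m or angle between any of sugar_jar, saucers, tumbler_a, tumbler_b's own z axis and vertical above 0.2 rad).
It also fails if it takes over 54 s, if anything falls off the work surface, if the arm or the gripper's body presses on something with over 40 N, if the wrist force passes 120 N, or if a joint passes its speed limit or range.

## Robot

A 6-joint arm with a two-finger parallel gripper is mounted at the origin on the work surface. World frame = base frame: x ahead of the robot, y to its left, z up, the work surface at z = 0. Lengths are in m, angles in rad, forces in N, time in s.
With the tool pointing down it reaches from about 0.3 to 0.775 m from the base axis. Payload 14.6 kg.
Tool frame: the origin (TCP) lies at the very end of the fingers, on their centre line; the grasp point (between the pads) lies 19 mm behind it; z points along the fingers, y is the line along which they close (so a half turn about z gives the same grasp; the last joint's range is limited). The gripper opens to 94 mm and grips with 3 to 60 N. Pads are 16 mm wide; open, the fingers measure 119 mm over their backs; the gripper's body (75 mm by 177 mm) begins 78 mm behind the grasp point.
Start: joints at [1.232, 0.3, 1.521, -0, 1.321, -0.067], TCP at [0.148, 0.53, 0.205] pointing down, gripper open.
Joint ranges: [-3.03, 3.03], [-0.79, 2.21], [0.23, 2.52], [-1.04, 4.18], [0, 3.07], [-2.55, 2.55]. Speed limits (rad/s): [2.22, 2.22, 2.57, 3.14, 3.14, 3.14].

## Interface

Orientations are given as [roll, pitch, yaw] about the fixed x, y, z axes, in that order (R = Rz(yaw) Ry(pitch) Rx(roll)).
In Python, from station import ctrl gives the robot as it stands.
- The arm moves only by the shell command python3 -m pendant 'ROWS' [OPENING] [FORCE]. ROWS is JSON, a list of rows, each a list of 2 entries, a list of its own where there are three numbers: the shift along the world's x, y, z in cm, then the turn about the world's z in rad. A call has 1 to 20 rows; each row shifts and turns the commanded pose from where the row before left it; what a row does not reach is not made up. A row lasts 1/12 s, in which the tool goes at most 41.7 mm and 7.16 degrees, less where a joint would pass 70% of its speed; a pose out of reach is approached as far as the arm can. A call is refused whole if a number of a shift passes 4.17 or a number of a turn 0.125, either way. A call with a gripper value outside its range is refused whole. OPENING is the opening, from 0 (shut) to 1 (fully open), set as the call begins (- or left out, the last holds). The fingers move at their own pace and stop on an object; FORCE is the grip in N (left out, the last holds). Time passes only in rows, so rows that do not move let the fingers close. It gives the time, the measured TCP pose, the force, the opening and the grip force at its end, in the units of the state.
- ctrl.get_obs(): the state, without advancing time (a new reading comes with each control period).
- ctrl.camera(name): name is "scene" or "top"; returns a dict with "color" (480x640x3 uint8, red, green, blue), "intrinsics" (3x3 intrinsics, pixels), "k1" (the pictures are not rectified: a ray, as slopes to the right and down, at radius r is drawn at 1 + k1 r^2 times it, then the intrinsics apply), "camera_from_world" (4x4, takes a point from world to camera coordinates). Camera axes: x right, y down, z forward; pixel columns grow to the right and rows downward; lengths in m; the calibration is good to about 2 mm. A picture is of the moment at which its call begins. There is no depth.
- ctrl.hand_in(): hands the job in; it is judged then, once.
The state is a dict: "time_s": time; "qpos": joint angles; "joint_vel": joint speeds; "tau": joint torques, N m; "ee_pos": TCP position; "eef_rot": TCP orientation; "force": force on the tool from outside, world axes, zero at the start; "moment": the same for the moment, N m; "grip_width": finger opening in m; "grip_force": force on a finger pad.
Only numpy, scipy, OpenCV 4.12 (cv2) and the standard library are available. Lean on these libraries where they do the work, as an engineer would, in place of code of your own. Each camera call takes 0.05 s, during which the arm holds its last target. There are 200 camera calls.

## Working session

There is one attempt and no reset: what is moved stays moved. The work goes in short steps, Python scripts to look and compute and a shell command to move; the robot and the scene stay as the last step left them, time stands still between calls to the robot, and variables do not carry over. Pictures are saved under pics/ and viewed, at most 10 in all, crops included, and the job is handed in when it is done.

```bash
mkdir -p pics; cat > h.py <<'E'
import numpy as np, cv2
from station import ctrl
def shot(name, fn=None):
    c=ctrl.camera(name)
    if fn: cv2.imwrite('pics/'+fn, c['color'][:,:,::-1])
    return c
def ray(c,u,v):
    K=np.array(c['intrinsics'],float); k=c['k1']; d=np.array([(u-K[0,2])/K[0,0],(v-K[1,2])/K[1,1]]); s=d.copy()
    for _ in range(30): s=d/(1+k*(s@s))
    T=np.array(c['camera_from_world']); R=T[:3,:3]
    return -R.T@T[:3,3], R.T@np.array([*s,1.])
def onz(c,u,v,z):
    o,d=ray(c,u,v); return o+d*(z-o[2])/d[2]
def proj(c,p):
    T=np.array(c['camera_from_world']); q=T[:3,:3]@np.array(p)+T[:3,3]; s=q[:2]/q[2]; s=s*(1+c['k1']*(s@s))
    K=np.array(c['intrinsics']); return K[0,0]*s[0]+K[0,2],K[1,1]*s[1]+K[1,2]
E
python3 - <<'E'
from h import *
for n in('scene','top'):
    c=shot(n,n+'0.png'); print(n,ray(c,320,240),c['k1'],c['intrinsics'][0])
o=ctrl.get_obs();print(o['time_s'],o['ee_pos'],o['eef_rot'],o['grip_width'])
E
```

```text
scene (array([1.3221014 , 0.73667641, 1.1610722 ]), array([-0.48580657, -0.51713605, -0.70475246])) -0.09778385849903741 [506.12428124   0.         322.56804274]
top (array([ 0.39220069, -0.04678067,  1.79882286]), array([ 0.1059745 , -0.00305135, -0.994436  ])) -0.17900590540255262 [620.55013756   0.         312.97086954]
0.1 [0.14757534 0.52961011 0.20498934] [-3.14064752e+00 -6.18618936e-05  2.86982434e+00] 0.09407426040545659
```

View pics/scene0.png

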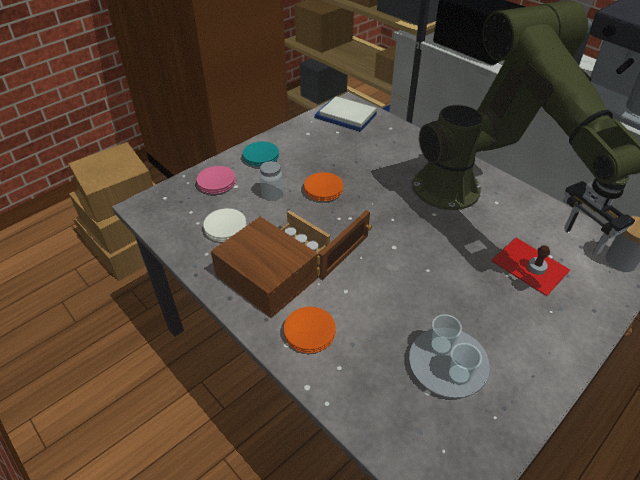

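View pics/top0.png

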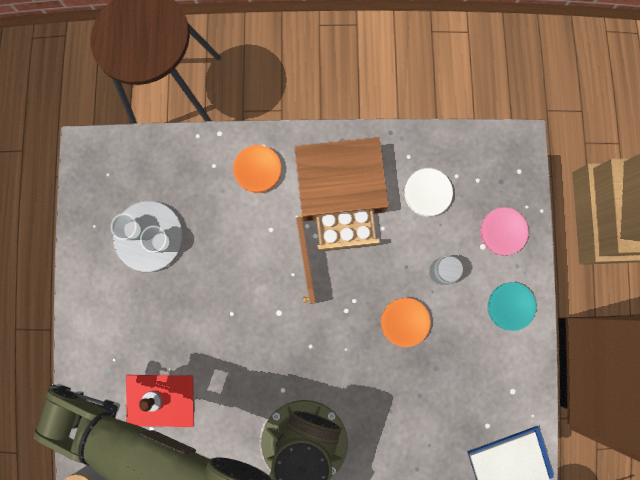

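The cabinet is at top (342,175). Its tray front edge runs (320,249)–(380,243), and the door runs from (301,217) to (311,302). The only white saucers are at (429,192) and the jar is at (449,269). The orange, pink and turquoise look-alikes at (257,168), (406,322), (505,231) and (512,306) stay untouched. I'll check this in a close crop.

```bash
python3 - <<'E'
import cv2
a=cv2.imread('pics/top0.png')[125:315,280:480]
cv2.imwrite('pics/crop0.png',cv2.resize(a,None,fx=3,fy=3,interpolation=cv2.INTER_CUBIC))
E
```

```text
(no output)
```

View pics/crop0.png

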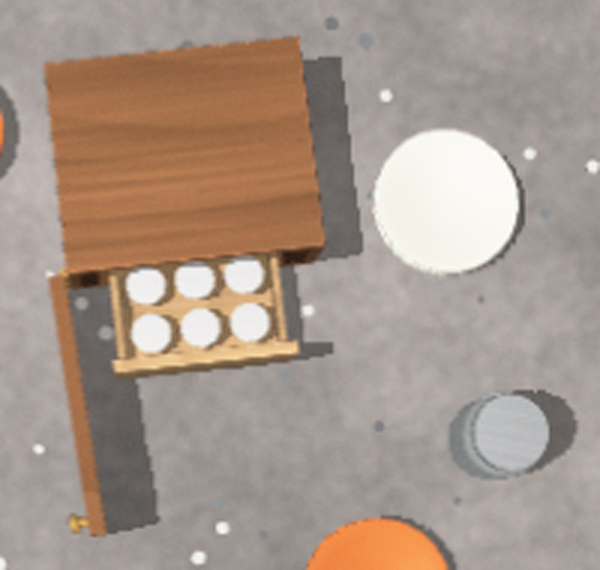

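The crop confirms the choice: the cabinet top corners are at crop (46,64), (298,38), (323,245) and (66,273). The tray panel runs (114,370)–(298,350), and the door's free edge with the knob is at (95,533).

```bash
python3 - <<'E'
from h import *
c=ctrl.camera('top')
f=lambda x,y,z:onz(c,280+x/3,125+y/3,z)
P=[f(46,64,.11),f(298,38,.11),f(323,245,.11),f(66,273,.11)]
for p in P: print('cab',p.round(4))
print([np.linalg.norm(P[i]-P[(i+1)%4]).round(4) for i in range(4)])
ctr=sum(P)/4; l=(P[0]+P[3]-P[1]-P[2]); yaw=np.arctan2(-l[0],l[1]); print('yaw',yaw,ctr)
l2=P[0]+P[1]-P[2]-P[3];print('yaw2',np.arctan2(l2[1],l2[0]))
R=np.array([[np.cos(yaw),-np.sin(yaw)],[np.sin(yaw),np.cos(yaw)]])
loc=lambda p:(R.T@(p-ctr)[:2]).round(4)
for n,x,y,z in [('trayL',114,370,.092),('trayR',298,352,.092),('doorOuterFree',88,535,.11),('doorInnerFree',104,533,.11),('doorOuterHinge',51,278,.11),('knob',72,523,.06)]:
    p=f(x,y,z);print(n,p.round(4),loc(p))
print('jar',f(511,433,.12),'saucer',f(447,200,.032))
for n,u,v in[('a',125,227),('b',155,239)]: print(n,onz(c,u,v,.116))
E
```

```text
cab [0.8363 0.0138 0.11  ]
cab [ 0.8588 -0.2218  0.11  ]
cab [ 0.6625 -0.2397  0.11  ]
cab [ 0.6391 -0.0033  0.11  ]
[np.float64(0.2367), np.float64(0.1971), np.float64(0.2376), np.float64(0.1979)]
yaw 0.09691492784702238 [ 0.74916151 -0.11275192  0.11      ]
yaw2 0.08869870482700594
trayL [ 0.551  -0.0462  0.092 ] [-0.1908  0.0854]
trayR [ 0.5657 -0.2162  0.092 ] [-0.1926 -0.0852]
doorOuterFree [ 0.3998 -0.0211  0.11  ] [-0.3389  0.1251]
doorInnerFree [ 0.4014 -0.0355  0.11  ] [-0.3386  0.1105]
doorOuterHinge [0.6346 0.0105 0.11  ] [-0.102   0.1338]
knob [ 0.4113 -0.0055  0.06  ] [-0.3259  0.1394]
jar [ 0.48654733 -0.40647928  0.12      ] saucer [ 0.71797765 -0.37056216  0.032     ]
a [0.61411687 0.49114219 0.116     ]
b [0.57947129 0.40434538 0.116     ]
```

Measured sizes agree with those given: the cabinet is 0.237 x 0.197, the tray panel 0.171 wide. The tray is about 0.09 out, the door about 1.52 rad, and the cabinet yaw about 0.093. Next I go in front of the tray with the fingers shut and aligned.

```bash
python3 -m pendant '[[[1.8,-3.3,0],0.018],[[1.8,-3.3,0],0.018],[[1.8,-3.3,0],0.018],[[1.8,-3.3,0],0.018],[[1.8,-3.3,0],0.018],[[1.8,-3.3,0],0.018],[[1.8,-3.3,0],0.018],[[1.8,-3.3,0],0.018],[[1.8,-3.3,0],0.018],[[1.8,-3.3,0],0.018],[[1.8,-3.3,0],0.018],[[1.8,-3.3,0],0.018],[[1.8,-3.3,0],0.018],[[1.8,-3.3,0],0.018],[[1.8,-3.3,0],0.018],[[1.8,-3.3,0],0.018],[[1.8,-3.3,0],0.018],[[1.8,-3.3,0],0.018],[[1.8,-3.3,0],0.018],[[0,0,0],0]]' 0 10
```

```text
time_s: 1.82
ee_pos: [0.4912, -0.1016, 0.2047]
eef_rot: [-3.141, -0.001, -3.074]
force: [0.4, 0.6, -1.0]
grip_width: 0.0002
grip_force: 0.0
```

```bash
python3 -m pendant '[[[0,-2,-1],0.02],[[0,-2,-2],0],[[0,0,-3],0],[[0,0,-3],0],[[0,0,-3],0],[[0,0,-2.5],0],[[0,0,-1],0],[[1.5,0.14,0],0],[[1.5,0.14,0],0],[[0,0,0],0]]'
python3 -c "
from h import *
shot('top','t1.png');shot('scene','s1.png')
import cv2
a=cv2.imread('pics/t1.png')[125:315,240:440];b=cv2.imread('pics/s1.png')[160:350,200:400]
cv2.imwrite('pics/c1.png',cv2.resize(np.hstack([a,b]),None,fx=2,fy=2,interpolation=cv2.INTER_CUBIC))"
```

```text
time_s: 2.65
ee_pos: [0.5216, -0.1342, 0.0512]
eef_rot: [-3.141, 0.002, -3.051]
force: [0.8, 0.6, 0.8]
grip_width: 0.0003
grip_force: 0.0
```

View pics/c1.png

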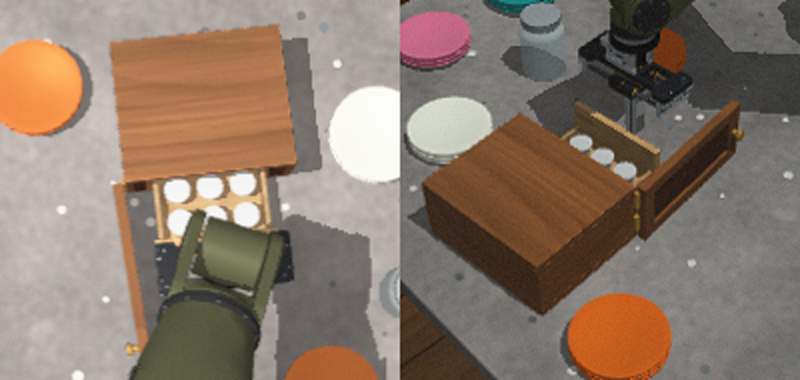

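The gripper stands in front of the tray panel (left half, around (225,245)), clear of the door and the jar. I push gently along the cabinet's x.

```bash
python3 -m pendant '[[[0.7,0.06,0],0],[[0.7,0.06,0],0],[[0.7,0.06,0],0],[[0.7,0.06,0],0],[[0.7,0.06,0],0],[[0.7,0.06,0],0],[[0.7,0.06,0],0],[[0.7,0.06,0],0],[[0.7,0.06,0],0],[[0.7,0.06,0],0],[[0.7,0.06,0],0],[[0.7,0.06,0],0],[[0.7,0.06,0],0],[[0.7,0.06,0],0]]'; python3 -m pendant '[[[0.3,0.03,0],0],[[0.2,0.02,0],0],[[0.2,0.02,0],0],[[0.2,0.02,0],0],[[0,0,0],0]]'
```

```text
time_s: 3.92
ee_pos: [0.6183, -0.1259, 0.0503]
eef_rot: [3.142, -0.0, -3.051]
force: [-1.8, 0.8, -0.1]
grip_width: 0.0004
grip_force: 0.8
time_s: 4.33
ee_pos: [0.6269, -0.1251, 0.0505]
eef_rot: [-3.141, 0.0, -3.051]
force: [0.6, 0.7, 0.5]
grip_width: 0.0005
grip_force: 0.0
```

```bash
python3 -m pendant '[[[0.2,0.02,0],0],[[0.2,0.02,0],0],[[0.2,0.02,0],0],[[0.2,0.02,0],0]]'; for i in 1; do python3 -m pendant '[[[0.1,0.01,0],0],[[0.1,0.01,0],0],[[0.1,0.01,0],0],[[0,0,0],0]]'; done
```

```text
time_s: 4.67
ee_pos: [0.6348, -0.1244, 0.0505]
eef_rot: [-3.141, 0.0, -3.051]
force: [-0.5, -1.7, -0.3]
grip_width: 0.0004
grip_force: 0.7
time_s: 5.0
ee_pos: [0.6378, -0.124, 0.0504]
eef_rot: [-3.142, 0.0, -3.051]
force: [-0.5, -0.4, 1.0]
grip_width: 0.0006
grip_force: 0.0
```

```bash
python3 -m pendant '[[[0.1,0.01,0],0],[[0.1,0.01,0],0],[[0.1,0.01,0],0]]'; python3 -m pendant '[[[0.1,0.01,0],0],[[0.1,0.01,0],0]]'
```

```text
time_s: 5.25
ee_pos: [0.6407, -0.1237, 0.0505]
eef_rot: [3.142, -0.0, -3.051]
force: [-1.4, 0.5, 0.5]
grip_width: 0.0003
grip_force: 0.6
time_s: 5.42
ee_pos: [0.6419, -0.1235, 0.0504]
eef_rot: [3.141, -0.002, -3.051]
force: [-17.4, -0.9, 10.2]
grip_width: 0.0007
grip_force: 8.8
```

Contact at the end stop (−17 N), so the tray is home. TCP local x = −0.1076, which implies a finger half-width of 7.6 mm. I hold, back off, rise and cross over to the outer side of the door.

```bash
python3 -m pendant '[[[0,0,0],0],[[0,0,0],0],[[0,0,0],0],[[-1,-0.09,0],0],[[-2,-0.18,0],0],[[-2,-0.18,0],0],[[0,0,3],0],[[0,0,4],0],[[0,0,4],0],[[0,0,4],0],[[-2,2.5,0],0],[[-2.5,3,0],0],[[-2.5,3,0],0],[[-2.5,3,0],0],[[-2.5,3,0],0],[[-2,2.5,0],0],[[0,0,0],0]]'
python3 -c "
from h import *
shot('top','t2.png');shot('scene','s2.png')
import cv2
a=cv2.imread('pics/t2.png')[125:315,240:440];b=cv2.imread('pics/s2.png')[160:350,200:400]
cv2.imwrite('pics/c2.png',cv2.resize(np.hstack([a,b]),None,fx=2,fy=2,interpolation=cv2.INTER_CUBIC))"
```

```text
time_s: 6.83
ee_pos: [0.4503, 0.0451, 0.201]
eef_rot: [3.141, 0.001, -3.049]
force: [0.4, -0.7, 0.4]
grip_width: 0.0005
grip_force: 0.0
```

View pics/c2.png

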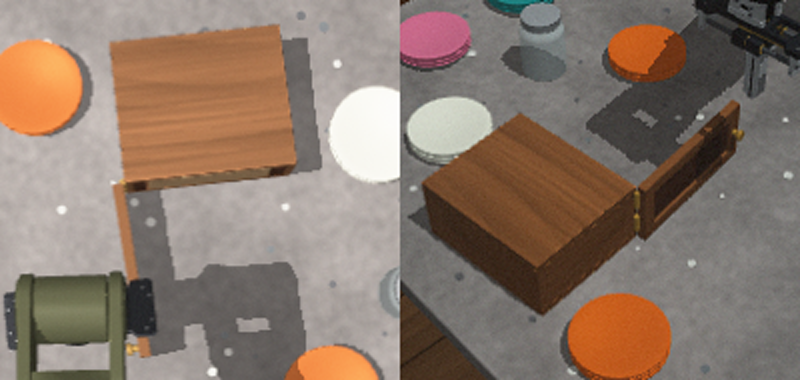

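The tray is flush with the front plane and the door still stands open. The gripper is left of the door. I descend and work out the arc.

```bash
python3 -m pendant '[[[0,0,-3],0],[[0,0,-4],0],[[0,0,-4],0],[[0,0,-3],0],[[0,0,-1],0],[[0,0,0],0]]'
python3 - <<'E'
from h import *
yaw=.093;R=np.array([[np.cos(yaw),-np.sin(yaw)],[np.sin(yaw),np.cos(yaw)]])
C=np.array([.749,-.113]);H=np.array([-.1,.12]);r=.18
prev=ctrl.get_obs()['ee_pos'][:2];print(prev)
for t in [1.55,1.4,1.25,1.1,.95,.8,.65,.5,.35,.2,.1,0]:
    d=np.array([-np.sin(t),-np.cos(t)]);n=np.array([-np.cos(t),np.sin(t)])
    s=.017+.0076*np.cos(t)+.012*np.sin(t)
    p=C+R@(H+r*d+s*n);print(t,p.round(4),((p-prev)*100).round(2));prev=p
E
```

```text
time_s: 7.43
ee_pos: [0.4521, 0.0413, 0.0486]
eef_rot: [3.141, -0.004, -3.052]
force: [0.5, 0.2, 0.5]
grip_width: 0.0001
grip_force: 0.0
[0.45209319 0.04133051]
1.55 [0.4561 0.0057] [ 0.4  -3.56]
1.4 [ 0.4567 -0.0207] [ 0.05 -2.64]
1.25 [ 0.4611 -0.047 ] [ 0.44 -2.63]
1.1 [ 0.4695 -0.0727] [ 0.84 -2.57]
0.95 [ 0.4818 -0.0971] [ 1.23 -2.44]
0.8 [ 0.4979 -0.1196] [ 1.61 -2.25]
0.65 [ 0.5174 -0.1396] [ 1.95 -2.  ]
0.5 [ 0.54   -0.1565] [ 2.26 -1.69]
0.35 [ 0.5652 -0.1697] [ 2.52 -1.33]
0.2 [ 0.5924 -0.1789] [ 2.72 -0.92]
0.1 [ 0.6113 -0.1826] [ 1.89 -0.37]
0 [ 0.6305 -0.1843] [ 1.92 -0.17]
```

```bash
python3 -m pendant '[[[0.1,-0.9,0],0],[[0.1,-0.9,0],0],[[0.1,-0.9,0],0],[[0.1,-0.9,0],0],[[0,-0.9,0],0],[[0,-0.9,0],0],[[0,-0.9,0],0],[[0.15,-0.9,0],0],[[0.15,-0.9,0],0],[[0.15,-0.9,0],0],[[0.3,-0.9,0],0],[[0.3,-0.85,0],0],[[0.3,-0.85,0],0]]'
```

```text
time_s: 8.52
ee_pos: [0.4705, -0.0749, 0.0504]
eef_rot: [3.142, -0.0, -3.051]
force: [-0.5, 0.2, 0.2]
grip_width: 0.0008
grip_force: 0.3
```

```bash
python3 -m pendant '[[[0.4,-0.8,0],0],[[0.4,-0.8,0],0],[[0.4,-0.8,0],0],[[0.55,-0.75,0],0],[[0.55,-0.75,0],0],[[0.55,-0.75,0],0],[[0.65,-0.67,0],0],[[0.65,-0.67,0],0],[[0.65,-0.67,0],0]]'
```

```text
time_s: 9.27
ee_pos: [0.5188, -0.1412, 0.0504]
eef_rot: [-3.142, -0.0, -3.051]
force: [-0.7, 0.8, -0.2]
grip_width: 0.0005
grip_force: 0.3
```

```bash
python3 -m pendant '[[[0.75,-0.56,0],0],[[0.75,-0.56,0],0],[[0.75,-0.56,0],0],[[0.84,-0.44,0],0],[[0.84,-0.44,0],0],[[0.84,-0.44,0],0],[[0.7,-0.23,0],0],[[0.7,-0.23,0],0],[[0.7,-0.23,0],0],[[0.6,-0.23,0],0],[[0.5,-0.1,0],0],[[0.4,-0.1,0],0],[[0.4,-0.1,0],0],[[0.4,-0.1,0],0]]'
python3 -c "
from h import *
shot('top','t3.png');shot('scene','s3.png')
import cv2
a=cv2.imread('pics/t3.png')[125:315,240:440];b=cv2.imread('pics/s3.png')[160:350,200:400]
cv2.imwrite('pics/c3.png',cv2.resize(np.hstack([a,b]),None,fx=2,fy=2,interpolation=cv2.INTER_CUBIC))"
```

```text
time_s: 10.43
ee_pos: [0.6101, -0.1838, 0.0504]
eef_rot: [3.142, -0.0, -3.051]
force: [-0.6, 0.1, -0.9]
grip_width: 0.0004
grip_force: 0.2
```

View pics/c3.png

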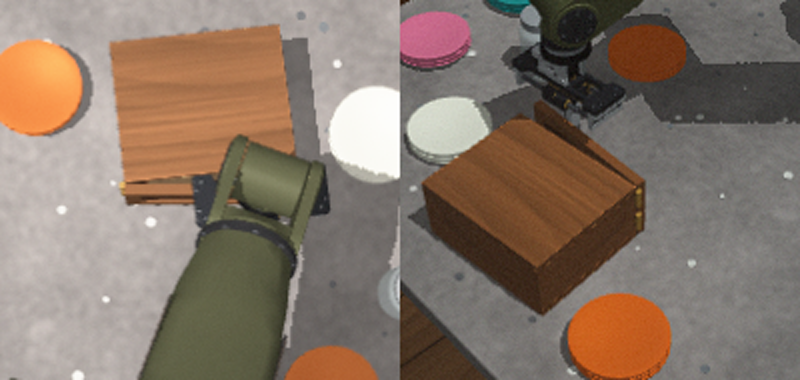

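The door is nearly shut (a small gap remains at right, around (545,110) in the scene half). I creep until contact.

```bash
python3 -m pendant '[[[0.3,-0.03,0],0],[[0.3,-0.03,0],0],[[0.3,0,0],0],[[0.3,0,0],0],[[0.2,0,0],0],[[0.2,0,0],0]]'; python3 -m pendant '[[[0.1,0.01,0],0],[[0.1,0.01,0],0],[[0.1,0.01,0],0]]'
```

```text
time_s: 11.03
ee_pos: [0.6261, -0.1844, 0.0505]
eef_rot: [-3.142, -0.0, -3.051]
force: [-1.3, -0.9, 0.4]
grip_width: 0.0003
grip_force: 0.2
time_s: 11.28
ee_pos: [0.6289, -0.1841, 0.0504]
eef_rot: [3.142, -0.0, -3.051]
force: [-0.2, 0.0, -1.0]
grip_width: 0.0006
grip_force: 0.2
```

```bash
python3 -m pendant '[[[0.1,0.01,0],0],[[0.1,0.01,0],0],[[0,0,0],0]]'; python3 -m pendant '[[[0.1,0.01,0],0],[[0.1,0.01,0],0]]';
```

```text
time_s: 11.53
ee_pos: [0.6308, -0.1839, 0.0505]
eef_rot: [3.142, -0.0, -3.051]
force: [-0.8, -0.3, 0.4]
grip_width: 0.0004
grip_force: 0.9
time_s: 11.7
ee_pos: [0.6308, -0.1839, 0.0504]
eef_rot: [3.141, -0.005, -3.051]
force: [-29.7, -0.7, 14.7]
grip_width: 0.0005
grip_force: 14.5
```

Hard stop at x = 0.6308 (shut predicted at 0.6305). I hold, back straight off and rise.

```bash
python3 -m pendant '[[[0,0,0],0],[[0,0,0],0],[[0,0,0],0],[[-0.5,-0.05,0],0],[[-1.5,-0.14,0],0],[[-2.5,-0.2,0],0],[[-2.5,-0.2,0],0],[[-1,0,3],0],[[-1,0,4],0],[[-2,1,4],0],[[-3,2,2],0],[[-3,2,0],0],[[-3,2,0],0],[[-2,2,0],0],[[0,0,0],0],[[0,0,0],0]]'
python3 -c "
from h import *
shot('top','t4.png');shot('scene','s4.png')
import cv2
a=cv2.imread('pics/t4.png')[125:315,240:440];b=cv2.imread('pics/s4.png')[160:350,200:400]
cv2.imwrite('pics/c4.png',cv2.resize(np.hstack([a,b]),None,fx=2,fy=2,interpolation=cv2.INTER_CUBIC))"
```

```text
time_s: 13.03
ee_pos: [0.4146, -0.1, 0.1775]
eef_rot: [-3.141, 0.002, -3.05]
force: [1.1, 0.3, -0.4]
grip_width: 0.0002
grip_force: 0.0
```

View pics/c4.png

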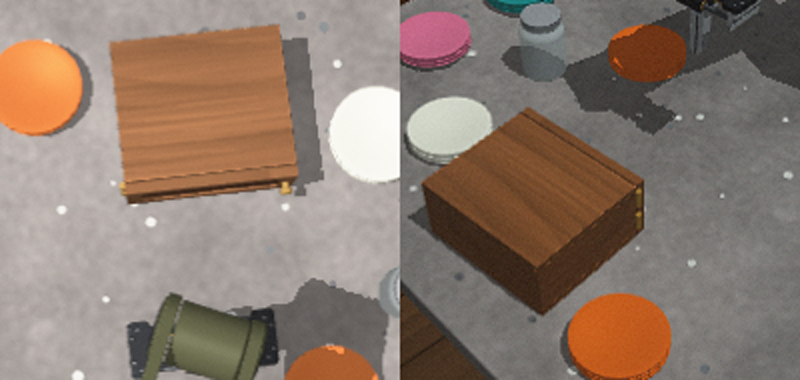

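The door lies flush along the front, parallel to the carcass. Jar and saucers have not moved, and the gripper is clear.

```bash
python3 -c "
from station import ctrl
print(ctrl.hand_in())"
```

```text
the job is handed in; nothing more can be done
None
```

I pushed the tray fully home first, then the door fully shut, each gently to its end stop; the last pictures show the door flush and the jar and saucers in place. I kept well clear of the tumblers but did not re-check them. The job is handed in at about 13 s, with no verdict returned.

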